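# Set the sprung pasta tongs to the portion gauge and hold them there

### The arm

A 7-joint arm with a two-finger parallel gripper is mounted at the origin on a cart in front of the work surface, level with it; the furniture and walls round the work are solid. World frame = base frame: x ahead of the robot, y to its left, z up, the work surface at z = 0. Lengths are in mm, angles in rad, forces in N, time in s.
With the tool pointing down it reaches from about 400 to 900 mm from the base axis. Payload 5.5 kg.
Tool frame: the origin (TCP) lies midway between the tips of the shut fingers; the grasp point (between the pads) lies 19 mm behind it (arm.hold_point_z is the distance from the TCP to the grasp point, in mm); z points along the fingers, y is the line along which they close (so a half turn about z gives the same grasp; the last joint's range is limited). The gripper opens to 92 mm and grips with 3 to 60 N. Pads are 19 mm wide; open, the fingers measure 130 mm over their backs; the gripper's body (75 mm by 190 mm) begins 47 mm behind the grasp point.
Start: joints at [-1.063, 0.501, -0.427, 1.55, 0.221, 1.138, -0.21], TCP at [157.497, 630.63, 226.729] pointing down, gripper open.
Joint ranges: [-2.88, 2.88], [-0.31, 2.03], [-1.54, 1.56], [0.2, 2.42], [-1.41, 4.55], [0.19, 2.02], [-2.57, 2.57]. Speed limits (rad/s): [2.57, 2.57, 3.14, 3.14, 3.14, 3.14, 3.14].

### API

Orientations are given as a unit quaternion [x, y, z, w].
In Python, from cell import arm, imaging, job gives the robot as it stands.
- The arm moves only by the tool apply_moves, never from a script. Its argument "deltas" is a list of rows, each an object of numbers: "tx", "ty", "tz": the shift along the tool's x, y, z scaled (see below); "ax", "ay", "az": the turn, a rotation vector about the tool's x, y, z scaled (see below); "gripper": the finger opening in mm, from 0 to 91.8. A call has 1 to 5 rows; each row shifts and turns the commanded pose from where the row before left it, along the tool's axes as they then stand; what a row does not reach is not made up. The controller multiplies each number of a shift by 0.3 m and each number of a turn by 45 degrees. A row lasts 1/12 s, in which the tool goes at most 41.7 mm and 7.16 degrees, less where a joint would pass 70% of its speed; a pose out of reach is approached as far as the arm can. A call with a number of a shift or a turn outside -1 to 1 is refused whole. A call with a gripper value outside its range is refused whole. The fingers move at their own pace and stop on an object; the grip force is fixed at half the most. Time passes only in rows, so rows that do not move let the fingers close. It gives the time, the measured TCP pose, the force, the opening and the grip force at its end, in the units of the state.
- arm.state(): the state, without advancing time (a new reading comes with each control period).
- imaging.camera(name): name is "scene" or "top" or "wrist"; returns a dict with "color" (480x640x3 uint8, red, green, blue), "mtx" (3x3 intrinsics, pixels), "R" (3x3) and "t" (3): a world point X has camera coordinates R X + t; the wrist camera has in their place "mount" (4x4, takes a point from camera to tool coordinates, whose origin is the TCP and whose axes are the flange's). Camera axes: x right, y down, z forward; pixel columns grow to the right and rows downward; lengths in mm; the calibration is good to about 2 mm. The wrist camera is an equidistant fisheye: a pixel r from the principal point sees the ray r / f radians off the axis. A picture is of the moment at which its call begins: read the wrist's pose just before it. There is no depth.
- job.hand_in(): hands the job in; it is judged then, once.
The state is a dict: "clock": time; "joint_pos": joint angles; "qvel": joint speeds; "joint_efforts": joint torques, N m; "position": TCP position; "ee_rot": TCP orientation; "wrist_force": force on the tool from outside, world axes, zero at the start; "moment": the same for the moment, N m; "opening": finger opening in mm; "gripper_force": force on a finger pad.
Only numpy, scipy, OpenCV 4.12 (cv2) and the standard library are available. Lean on these libraries where they do the work, as an engineer would, in place of code of your own. Each camera call takes 0.05 s, during which the arm holds its last target. There are 200 camera calls.

### The job

Take the green portion plaque out of the dark drying block and stand it upright, centred, in the middle slot of the pale three-slot rack, and let go of it. Then pick up the wooden sprung tongs, squeeze them until the gap between the orange tips is the 24 mm marked by the two white stripes of the plaque, and finish while holding them level and steady at that gap, clear of the plaque, with the tips right over the stripes and just above the plaque's top edge (within about 5 cm), gap along the top edge, so that a portion of spaghetti can be measured between the tips. Leave the lemon, the spice jar and the yoghurt pot where they stand.

Things in the scene. Friction and masses are not known exactly. Their poses are not given: they have to be found in the camera images.
- rack: Pale wooden rack, fixed, 99 (x) x 100 (y) x 46 mm high; origin: centre of its underside. Three slots run along its y axis, 23 mm apart along x, the middle one centred on the origin. Slot floor 8 mm above the worktop; slots 13 mm wide up to 38 mm above the worktop, 17 mm wide from there to the fin tops at 46 mm; open at both ends.
- drying_block: Dark wooden block, fixed, 53 (x) x 110 (y) x 46 mm high, origin at the centre of its underside, with one slot along y centred on it, of the same section as the rack's slots (floor 8 mm up). The plaque starts standing in it.
- plaque: Green plastic plaque, 10 mm thick (x), 90 mm wide (y), 85 mm high (z), about 90 g; origin: centre of its lower edge. It starts upright in the block's slot and can be gripped by its thickness from above. On both faces and over the top edge two white stripes, 4 mm wide, at y = +-14 mm, leave 24 mm between them. Either face may look at the robot.
- plaque_top (a point): Centre of the plaque's top edge, midway between the stripes, 85 mm above the plaque's origin; 93 mm above the worktop when the plaque stands in a slot.
- tongs: Sprung wooden tongs lying on the worktop, about 70 g, 183 mm long (x), 24 mm high (z): two straight blades 5 mm thick, joined by a dark bridge at the rear (x = -103 to -81 mm), orange tips ending at x = +80 mm; the gap is along y. Origin: on the underside, between the black grip pads, midway between the blades as they are at the marked gap. The -y blade is fixed, inner face at y = -12 mm.
- tongs_grip (a point): Point of the tongs at x = 0, y = 0, z = 12 mm, between the black rubber grip pads (x = -17 to +17 mm, on the blades' outer faces), the place to squeeze, near the centre of mass. Outer faces of the pads there: at rest 48 mm apart (y = -18.5 to +29.5 mm), at the marked gap parallel and 37 mm apart. Squeezing takes about 4 N to start and 8 N at the marked gap.
- tongs_tips (a point): Point fixed to the tongs at x = +80, y = 0, z = 12 mm of their frame: midway between the orange tips when they are at the marked gap.
- tongs_arm (a joint): Angle by which the sprung +y blade has been squeezed, rad; hinged at x = -85, y = +14.5 mm of the tongs, 165 mm behind its tip. 0 at rest (45 mm between the inner faces of the tips), 0.13 at the marked 24 mm gap (blades parallel), 0.27 at most. Tip gap in mm = 24 + 165 x sin(0.13 - value).
- lemon: Yellow lemon, 72 x 55 x 56 mm, loose bystander; origin at the centre of its underside.
- spice_jar: Spice jar with a green cap, 46 mm across, 106 mm high, loose bystander; origin at the centre of its underside.
- yoghurt_pot: Small yoghurt pot, 72 mm across, 71 mm high, loose bystander; origin at the centre of its underside.
Not all that is in view belongs to the job. There is more than one size of the tongs; the job needs the larger.

How it is judged (in metres and radians):
On the way, in this order (a step that is already met when the one before it is completed fails the run):
1. the plaque stands in the rack's middle slot and is let go, the tongs still lying untouched (x of plaque in the frame of rack between -0.006 and 0.006 m and y of plaque in the frame of rack between -0.02 and 0.02 m and z of plaque in the frame of rack below 0.013 m and angle between plaque's own z axis and vertical below 0.15 rad and angle between the y axis of plaque and the y axis of rack, either way round below 0.15 rad and contact force between plaque and the fingers below 0.1 N and height (world z) of tongs below 0.02 m and value of joint tongs_arm below 0.03 rad), for 0.3 s.
2. the tongs are lifted off the worktop in the fingers (x of plaque in the frame of rack between -0.006 and 0.006 m and y of plaque in the frame of rack between -0.02 and 0.02 m and z of plaque in the frame of rack below 0.013 m and angle between plaque's own z axis and vertical below 0.15 rad and angle between the y axis of plaque and the y axis of rack, either way round below 0.15 rad and height (world z) of tongs above 0.05 m and contact force between tongs and the fingers above 1 N), for 0.2 s.
At the end, for the whole second after the job is handed in: Plaque on the floor of the middle slot (+-6 mm across, +-20 mm along, upright to 0.15 rad), untouched. Tongs at rest in the fingers alone, level to 0.25 rad, tip gap 24 +-3 mm, aligned to 0.3 rad, tip centre within 20 mm of the plaque top's centre seen from above, 106 to 165 mm above the worktop (x of plaque in the frame of rack between -0.006 and 0.006 m and y of plaque in the frame of rack between -0.02 and 0.02 m and z of plaque in the frame of rack below 0.013 m and angle between plaque's own z axis and vertical below 0.15 rad and angle between the y axis of plaque and the y axis of rack, either way round below 0.15 rad and contact force between plaque and the fingers below 0.1 N and value of joint tongs_arm between 0.112 and 0.148 rad and velocity of joint tongs_arm between -0.05 and 0.05 rad/s and contact force between tongs and the fingers above 1 N and contact force between tongs and plaque below 0.1 N and linear speed of tongs below 0.02 m/s and angular speed of tongs below 0.15 rad/s and angle between tongs's own z axis and vertical below 0.25 rad and horizontal distance between tongs_tips and plaque_top below 0.02 m and angle between the y axis of tongs and the y axis of plaque, either way round below 0.3 rad and height (world z) of tongs_tips between 0.106 and 0.165 m); the arm keeps its last pose, push and grip.
It fails at once if the lemon is pushed away or knocked over (distance of lemon from where it was at the start of the episode above 0.03 m or angle between lemon's own z axis and vertical above 0.5 rad).
It fails at once if the spice jar is pushed away or knocked over (distance of spice_jar from where it was at the start of the episode above 0.03 m or angle between spice_jar's own z axis and vertical above 0.5 rad).
It fails at once if the yoghurt pot is pushed away or knocked over (distance of yoghurt_pot from where it was at the start of the episode above 0.03 m or angle between yoghurt_pot's own z axis and vertical above 0.5 rad).
It also fails if it takes over 62 s, if anything falls off the work surface, if the arm or the gripper's body presses on something with over 40 N, if the wrist force passes 120 N, or if a joint passes its speed limit or range.

## Working session

There is one attempt and no reset: what is moved stays moved. The work goes in short steps, Python scripts to look and compute and a tool call to move; the robot and the scene stay as the last step left them, time stands still between calls to the robot, and variables do not carry over. Pictures are saved under pics/ and viewed, at most 12 in all, crops included, and the job is handed in when it is done.

Besides the shell and the picture viewer there is one more tool, called after "Call:" as name([rows], argument=value, ...), one row to a line, values as JSON. apply_moves: Moves the arm, as the interface text tells. Its arguments: {"type":"object","properties":{"deltas":{"type":"array"}},"required":["deltas"]}

```bash
mkdir -p pics; cat > h.py <<'E'
import numpy as np, cv2
from cell import arm, imaging, job
from scipy.spatial.transform import Rotation as Ro
def snap(n,f=None):
    c=imaging.camera(n)
    if f: cv2.imwrite('pics/'+f,c['color'][:,:,::-1])
    return c
def ray(c,u,v,z):
    d=np.linalg.inv(c['mtx'])@[u,v,1.]; R=np.array(c['R']);o=-R.T@np.array(c['t']);d=R.T@d
    return o+d*(z-o[2])/d[2]
def proj(c,X):
    p=c['mtx']@(np.array(c['R'])@np.array(X,float)+np.array(c['t'])); return p[:2]/p[2]
def wray(c,st,u,v,z):
    K=np.array(c['mtx']);x=(u-K[0,2])/K[0,0];y=(v-K[1,2])/K[1,1];r=np.hypot(x,y)
    d=np.array([np.sin(r)*x/(r+1e-12),np.sin(r)*y/(r+1e-12),np.cos(r)])
    M=np.array(c['mount']);Rw=Ro.from_quat(st['ee_rot']).as_matrix()
    o=Rw@M[:3,3]+st['position'];d=Rw@M[:3,:3]@d
    return o+d*(z-o[2])/d[2]
E
python3 - <<'E'
from h import *
s=arm.state();print(s)
a=snap('scene','s0.png');b=snap('top','t0.png');w=snap('wrist','w0.png')
for c in(a,b):print(c['mtx'],c['R'],c['t'])
print(w['mtx'],w['mount'],arm.hold_point_z)
cv2.imwrite('pics/all.png',cv2.resize(np.vstack([a['color'],b['color']])[:,:,::-1],(400,600)))
E
```

```text
{'clock': 0.0, 'joint_pos': array([-1.06281939,  0.50185267, -0.4267911 ,  1.55146245,  0.22077879,
        1.13827621, -0.21028767]), 'qvel': array([ 2.79986641e-04, -8.82243964e-04,  1.46613716e-04,  1.61474933e-05,
       -5.45089431e-05,  2.28039904e-04,  5.00674137e-05]), 'joint_efforts': array([-1.14336428e-03, -5.66588473e+01, -5.81686869e+00, -2.79111564e+01,
       -6.86129741e-02,  3.10037483e-02,  1.96239644e-04]), 'position': array([157.38442773, 629.93332661, 225.67012969]), 'ee_rot': array([ 1.22052995e-01,  9.92523108e-01, -9.59600524e-04, -1.63202690e-04]), 'wrist_force': array([ 0.3010525 , -0.03770702, -0.4799412 ]), 'moment': array([ 0.05041605,  0.01531281, -0.02223939]), 'gripper_force': 0.0, 'opening': 91.58818188802489}
[[452.61694619   0.         315.58859392]
 [  0.         452.61694619 234.04197303]
 [  0.           0.           1.        ]] [[ 0.52436075 -0.85131223 -0.01770001]
 [-0.44368487 -0.25542498 -0.85901212]
 [ 0.72676649  0.45828547 -0.51164919]] [-308.18287066  312.78018594  836.64236133]
[[529.6103571    0.         323.15101845]
 [  0.         529.6103571  230.27577705]
 [  0.           0.           1.        ]] [[ 0.00256992 -0.99998709 -0.0043829 ]
 [-0.97885506 -0.00161908 -0.20454866]
 [ 0.20453893  0.0048159  -0.97884658]] [ -23.38759058  554.26751963 1214.07794377]
[[371.64829954   0.         321.93797307]
 [  0.         371.64829954 244.37904412]
 [  0.           0.           1.        ]] [[-1.53401124e-03 -9.58762056e-01 -2.84205851e-01  7.76114772e+01]
 [ 9.99998823e-01 -1.47938480e-03 -4.06858008e-04 -4.34423519e-02]
 [-3.03697949e-05 -2.84206141e-01  9.58763197e-01 -1.57667748e+02]
 [ 0.00000000e+00  0.00000000e+00  0.00000000e+00  1.00000000e+00]] 18.8
```

View pics/t0.png

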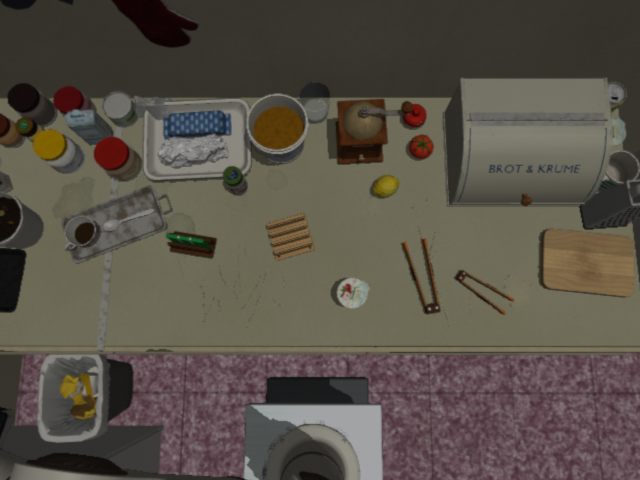

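View pics/s0.png

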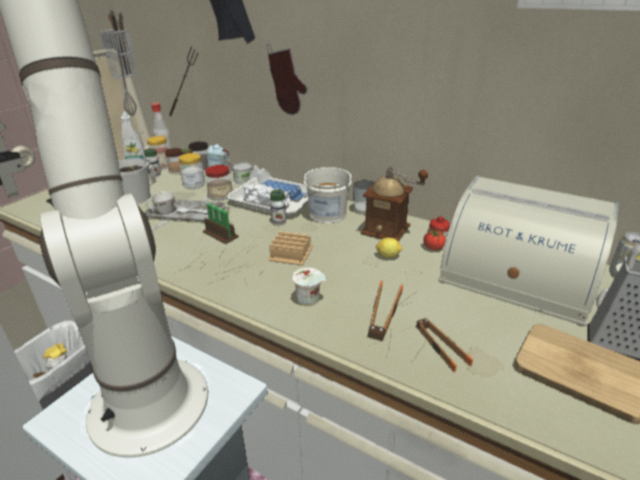

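The top view shows the plaque in its dark block (192,243), the rack (290,237), the spice jar (233,178), the pot (352,292) and the lemon (385,185). There are two tongs: a long pair (422,275) and a short pair (485,290). The large pair has to be the one at (422,275), and the only green upright is at (192,241). I'll measure these and check one close crop.

```bash
cat > m.py <<'E'
from h import *
b=snap('top');im=b['color'];hsv=cv2.cvtColor(im,cv2.COLOR_RGB2HSV)
def mask(lo,hi,x0,y0,x1,y1):
    m=cv2.inRange(hsv,np.array(lo),np.array(hi));k=np.zeros_like(m);k[y0:y1,x0:x1]=m[y0:y1,x0:x1];return k
def rect(m,z,n=''):
    p=np.argwhere(m)[:,::-1]
    W=np.array([ray(b,u,v,z)[:2] for u,v in p],np.float32)
    print(n,len(p),cv2.minAreaRect(W),W.mean(0))
    return W
rect(mask((45,80,40),(85,255,255),165,225,220,260),93,'plaque')
rect(mask((0,0,0),(180,255,75),160,225,222,262),46,'block')
rect(mask((5,60,110),(25,255,255),262,208,318,262),46,'rack')
for n,(x0,y0,x1,y1) in dict(A=(398,232,445,318),B=(450,265,518,318)).items():
    W=rect(mask((0,90,0),(25,255,255),x0,y0,x1,y1),24,n+' all')
    rect(mask((0,190,150),(18,255,255),x0,y0,x1,y1),24,n+' orange')
c1=cv2.resize(im[215:270,160:325],None,fx=4.8,fy=4.8,interpolation=2)
c2=cv2.resize(im[230:320,395:522],None,fx=3.3,fy=3.3,interpolation=2)
o=np.zeros((c1.shape[0]+c2.shape[0],800,3),np.uint8);o[:c1.shape[0],:c1.shape[1]]=c1;o[c1.shape[0]:,:c2.shape[1]]=c2
cv2.imwrite('pics/crop.png',o[:,:,::-1]);print(o.shape)
E
python3 m.py
```

```text
plaque 212 ((524.393798828125, 294.07684326171875), (102.62211608886719, 16.196697235107422), 80.58081817626953) [526.0585 297.4624]
block 894 ((525.896728515625, 309.598876953125), (145.94387817382812, 58.95625305175781), 75.08161926269531) [521.132   294.22647]
rack 830 ((543.245849609375, 58.11444091796875), (96.84117126464844, 95.49048614501953), 16.061481475830078) [541.21234   56.738228]
A all 629 ((449.1903076171875, -258.5400695800781), (181.04234313964844, 60.45327377319336), 9.18769359588623) [ 446.59186 -265.24463]Traceback (most recent call last):
  File "m.py", line 15, in <module>
    rect(mask((0,190,150),(18,255,255),x0,y0,x1,y1),24,n+' orange')
    ~~~~^^^^^^^^^^^^^^^^^^^^^^^^^^^^^^^^^^^^^^^^^^^^^^^^^^^^^^^^^^^
  File "m.py", line 8, in rect
    print(n,len(p),cv2.minAreaRect(W),W.mean(0))
                   ~~~~~~~~~~~~~~~^^^
cv2.error: OpenCV(4.12.0) /io/opencv/modules/imgproc/src/convhull.cpp:143: error: (-215:Assertion failed) total >= 0 && (depth == CV_32F || depth == CV_32S) in function 'convexHull'
```

```bash
sed -i "/n+' orange')/d" m.py; python3 m.py
```

```text
plaque 216 ((524.3900756835938, 294.07684326171875), (102.6279067993164, 16.202037811279297), 80.55213165283203) [525.9411  297.11856]
block 893 ((525.896728515625, 309.598876953125), (145.94387817382812, 58.95625305175781), 75.08161926269531) [521.1337 294.1839]
rack 825 ((543.1156616210938, 58.099727630615234), (96.42728424072266, 95.5997314453125), 16.278789520263672) [541.05743   56.790215]
A all 632 ((449.2382507324219, -258.31805419921875), (180.99351501464844, 60.44574737548828), 9.04570198059082) [ 446.14264 -265.35767]
B all 377 ((417.93914794921875, -410.2369384765625), (142.31326293945312, 47.182472229003906), 52.586273193359375) [ 414.76376 -407.3576 ]
(561, 800, 3)
```

View pics/crop.png

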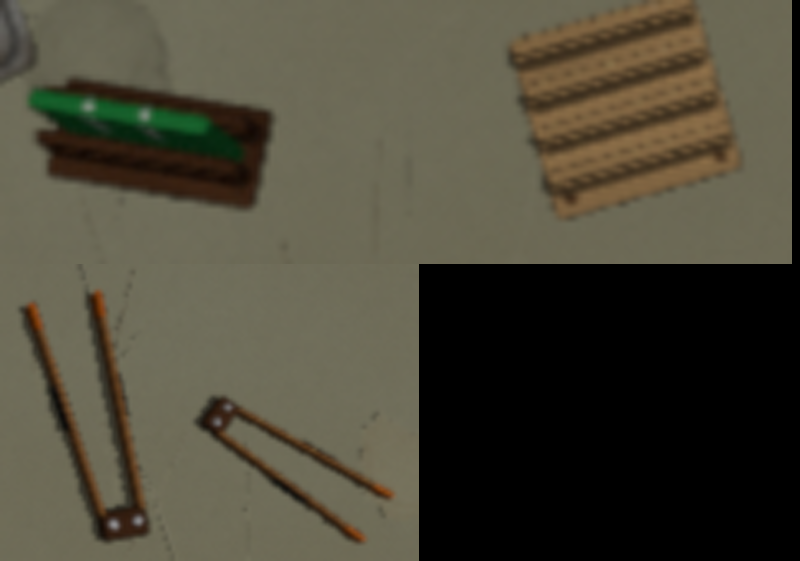

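The crop confirms the choice. The plaque with its white stripes stands in the dark block, and tongs A measure 181 mm with the sprung blade on the +y side. Tongs B, at 142 mm, are the decoy. Next I set out for a point above the plaque.

```bash
cat >> h.py <<'E'
def plan(x,y,z,head,n=None):
    """rows (tool axes, move units) to TCP x,y,z pointing down, tool y at heading deg"""
    s=arm.state();p=np.array(s['position']);R=Ro.from_quat(s['ee_rot'])
    h=np.radians(head);yt=np.array([np.cos(h),np.sin(h),0]);zt=np.array([0,0,-1.]);xt=np.cross(yt,zt)
    T=Ro.from_matrix(np.c_[xt,yt,zt]);rv=(R.inv()*T).as_rotvec();d=np.array([x,y,z])-p
    k=max(np.linalg.norm(d)/36,np.degrees(np.linalg.norm(rv))/6.8);n=n or max(1,int(np.ceil(k)))
    print('now',p.round(1),'total rows',n,'open',round(s['opening'],1),'t',s['clock'])
    for i in range(n):
        t=R.inv().apply(d/n)/300;a=np.degrees(rv/n)/45;R=R*Ro.from_rotvec(rv/n)
        print(i+1,t.round(3),a.round(3))
E
python3 -c "
from h import *
plan(525,290,215,-9.5)"
```

```text
now [157.5 630.3 226.2] total rows 14 open 91.7 t 0.25
1 [-0.105 -0.057  0.003] [-0.     0.     0.136]
2 [-0.11  -0.046  0.003] [-0.     0.     0.136]
3 [-0.114 -0.034  0.003] [-0.     0.     0.136]
4 [-0.117 -0.022  0.003] [-0.     0.     0.136]
5 [-0.119 -0.009  0.003] [-0.     0.     0.136]
6 [-0.119  0.004  0.003] [-0.     0.     0.136]
7 [-0.118  0.016  0.003] [-0.     0.     0.136]
8 [-0.116  0.029  0.003] [-0.     0.     0.136]
9 [-0.112  0.041  0.003] [-0.     0.     0.136]
10 [-0.107  0.053  0.003] [-0.     0.     0.136]
11 [-0.101  0.064  0.003] [-0.     0.     0.136]
12 [-0.093  0.074  0.003] [-0.     0.     0.136]
13 [-0.085  0.084  0.003] [-0.     0.     0.136]
14 [-0.076  0.092  0.003] [-0.     0.     0.136]
```

Call:
apply_moves([
  {"tx": -0.105, "ty": -0.057, "tz": 0.003, "az": 0.136},
  {"tx": -0.11, "ty": -0.046, "tz": 0.003, "az": 0.136},
  {"tx": -0.114, "ty": -0.034, "tz": 0.003, "az": 0.136},
  {"tx": -0.117, "ty": -0.022, "tz": 0.003, "az": 0.136},
  {"tx": -0.119, "ty": -0.009, "tz": 0.003, "az": 0.136},
])

```text
$.deltas[0]: bad value
```

Call:
apply_moves([
  {"tx": -0.119, "ty": 0.004, "tz": 0.003, "az": 0.136},
  {"tx": -0.118, "ty": 0.016, "tz": 0.003, "az": 0.136},
  {"tx": -0.116, "ty": 0.029, "tz": 0.003, "az": 0.136},
  {"tx": -0.112, "ty": 0.041, "tz": 0.003, "az": 0.136},
  {"tx": -0.107, "ty": 0.053, "tz": 0.003, "az": 0.136},
])

```text
$.deltas[0]: bad value
```

Call:
apply_moves([
  {"tx": -0.101, "ty": 0.064, "tz": 0.003, "az": 0.136},
  {"tx": -0.093, "ty": 0.074, "tz": 0.003, "az": 0.136},
  {"tx": -0.085, "ty": 0.084, "tz": 0.003, "az": 0.136},
  {"tx": -0.076, "ty": 0.092, "tz": 0.003, "az": 0.136},
  {"tx": 0},
])

```text
$.deltas[0]: bad value
```

```bash
cat > mw.py <<'E'
from h import *
s=arm.state();w=snap('wrist','w1.png');print(s['position'],Ro.from_quat(s['ee_rot']).as_matrix().round(3))
hsv=cv2.cvtColor(w['color'],cv2.COLOR_RGB2HSV)
m=cv2.inRange(hsv,(45,80,30),(85,255,255))
for c in cv2.findContours(m,0,1)[0]:
    if cv2.contourArea(c)>150:
        W=np.array([wray(w,s,u,v,93)[:2] for u,v in c[:,0]],np.float32);print(cv2.boundingRect(c),cv2.minAreaRect(W))
E
python3 mw.py
```

```text
[157.45582203 630.31256213 226.21260141] [[-0.97   0.242 -0.   ]
 [ 0.242  0.97  -0.001]
 [ 0.    -0.001 -1.   ]]
```

View pics/w1.png

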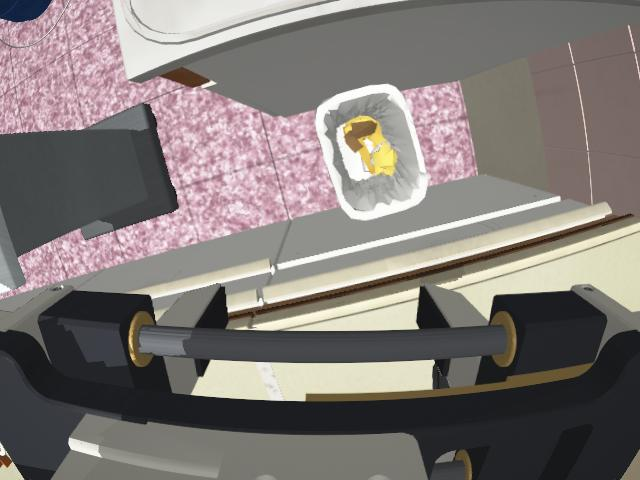

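The moves were refused, probably because every field is required. The wrist view still shows the floor at the start pose, with the fingers at rows 290-400. I'll retry with full rows.

Call:
apply_moves([
  {"tx": -0.105, "ty": -0.057, "tz": 0.003, "ax": 0, "ay": 0, "az": 0.136, "gripper": 91},
  {"tx": -0.11, "ty": -0.046, "tz": 0.003, "ax": 0, "ay": 0, "az": 0.136, "gripper": 91},
  {"tx": -0.114, "ty": -0.034, "tz": 0.003, "ax": 0, "ay": 0, "az": 0.136, "gripper": 91},
  {"tx": -0.117, "ty": -0.022, "tz": 0.003, "ax": 0, "ay": 0, "az": 0.136, "gripper": 91},
  {"tx": -0.119, "ty": -0.009, "tz": 0.003, "ax": 0, "ay": 0, "az": 0.136, "gripper": 91},
])

```text
clock: 0.72
position: [289.6, 507.8, 222.3]
ee_rot: [0.382, 0.924, 0.0, -0.0]
wrist_force: [0.3, -0.1, 0.8]
opening: 91.0
gripper_force: 0.0
```

Call:
apply_moves([
  {"tx": -0.119, "ty": 0.004, "tz": 0.003, "ax": 0, "ay": 0, "az": 0.136, "gripper": 91},
  {"tx": -0.118, "ty": 0.016, "tz": 0.003, "ax": 0, "ay": 0, "az": 0.136, "gripper": 91},
  {"tx": -0.116, "ty": 0.029, "tz": 0.003, "ax": 0, "ay": 0, "az": 0.136, "gripper": 91},
  {"tx": -0.112, "ty": 0.041, "tz": 0.003, "ax": 0, "ay": 0, "az": 0.136, "gripper": 91},
  {"tx": -0.107, "ty": 0.053, "tz": 0.003, "ax": 0, "ay": 0, "az": 0.136, "gripper": 91},
])

```text
clock: 1.13
position: [420.9, 386.1, 217.9]
ee_rot: [0.612, 0.791, 0.0, -0.0]
wrist_force: [1.2, 0.0, -0.1]
opening: 90.9
gripper_force: 0.0
```

Call:
apply_moves([
  {"tx": -0.101, "ty": 0.064, "tz": 0.003, "ax": 0, "ay": 0, "az": 0.136, "gripper": 91},
  {"tx": -0.093, "ty": 0.074, "tz": 0.003, "ax": 0, "ay": 0, "az": 0.136, "gripper": 91},
  {"tx": -0.085, "ty": 0.084, "tz": 0.003, "ax": 0, "ay": 0, "az": 0.136, "gripper": 91},
  {"tx": -0.076, "ty": 0.092, "tz": 0.003, "ax": 0, "ay": 0, "az": 0.136, "gripper": 91},
  {"tx": 0, "ty": 0, "tz": 0, "ax": 0, "ay": 0, "az": 0, "gripper": 91},
])

```text
clock: 1.55
position: [531.2, 281.5, 214.1]
ee_rot: [0.77, 0.639, 0.0, 0.003]
wrist_force: [1.2, -2.1, 0.7]
opening: 91.2
gripper_force: 0.0
```

```bash
python3 mw.py
```

```text
[531.15777187 281.49097707 214.14735291] [[ 0.185  0.983  0.004]
 [ 0.983 -0.185 -0.004]
 [-0.003  0.005 -1.   ]]
(476, 275, 50, 45) ((675.738037109375, 202.0196533203125), (47.78132247924805, 35.742576599121094), 24.47188377380371)
(308, 151, 15, 117) ((529.5911865234375, 302.69757080078125), (91.22843933105469, 10.01591968536377), 80.54183959960938)
```

View pics/w1.png

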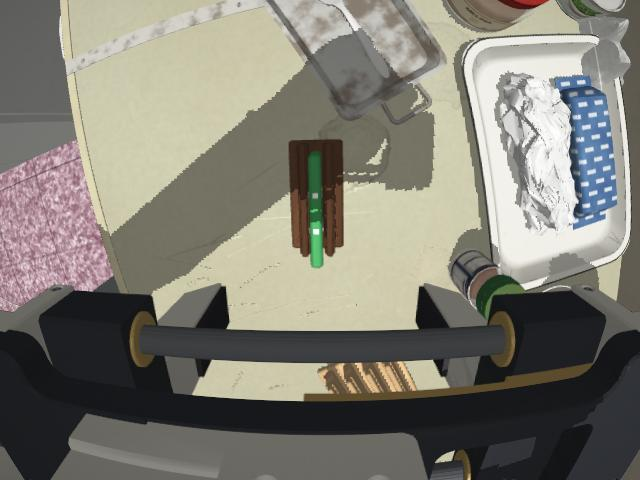

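The plaque's top edge measures 91 x 10 mm in the wrist view, from about (316,150) to (318,265), which fits the given size. It is at (529.6, 302.7) with heading 80.5°.

```bash
python3 -c "
from h import *
plan(529.6,302.7,64,-9.5,5)"
```

```text
now [528.3 285.  214. ] total rows 5 open 91.0 t 1.6
1 [ 0.012 -0.001  0.1  ] [ 0.001  0.001 -0.003]
2 [ 0.012 -0.001  0.1  ] [ 0.001  0.001 -0.003]
3 [ 0.012 -0.001  0.1  ] [ 0.001  0.001 -0.003]
4 [ 0.012 -0.001  0.1  ] [ 0.001  0.001 -0.003]
5 [ 0.012 -0.001  0.1  ] [ 0.001  0.001 -0.003]
```

Call:
apply_moves([
  {"tx": 0.025, "ty": -0.002, "tz": 0.1, "ax": 0.001, "ay": 0.001, "az": -0.003, "gripper": 60},
  {"tx": 0.025, "ty": -0.002, "tz": 0.1, "ax": 0.001, "ay": 0.001, "az": -0.003, "gripper": 60},
  {"tx": 0.01, "ty": -0.001, "tz": 0.07, "ax": 0.001, "ay": 0.001, "az": -0.003, "gripper": 60},
  {"tx": 0, "ty": 0, "tz": 0, "ax": 0, "ay": 0, "az": 0, "gripper": 60},
  {"tx": 0, "ty": 0, "tz": 0, "ax": 0, "ay": 0, "az": 0, "gripper": 60},
])

```text
clock: 2.02
position: [524.5, 308.5, 132.1]
ee_rot: [0.761, 0.648, -0.001, -0.002]
wrist_force: [-0.2, -0.1, 0.3]
opening: 63.0
gripper_force: 0.0
```

```bash
python3 mw.py; python3 -c "
from h import *
plan(529.6,302.7,64,-9.5,3)"
```

```text
[524.45607822 308.51901755 132.09837052] [[ 0.159  0.987 -0.005]
 [ 0.987 -0.159  0.001]
 [ 0.001 -0.005 -1.   ]]
(325, 189, 20, 142) ((531.1524047851562, 314.4118347167969), (84.65862274169922, 10.30739974975586), 80.44709777832031)
now [525.9 308.7 133.7] total rows 3 open 61.6 t 2.0667
1 [-0.006  0.005  0.077] [-0.001 -0.001  0.002]
2 [-0.006  0.005  0.077] [-0.001 -0.001  0.002]
3 [-0.006  0.005  0.077] [-0.001 -0.001  0.002]
```

Call:
apply_moves([
  {"tx": -0.006, "ty": 0.004, "tz": 0.077, "ax": -0.001, "ay": -0.001, "az": 0.002, "gripper": 50},
  {"tx": -0.006, "ty": 0.004, "tz": 0.077, "ax": -0.001, "ay": -0.001, "az": 0.002, "gripper": 40},
  {"tx": -0.006, "ty": 0.004, "tz": 0.077, "ax": -0.001, "ay": -0.001, "az": 0.002, "gripper": 30},
  {"tx": 0, "ty": 0, "tz": 0, "ax": 0, "ay": 0, "az": 0, "gripper": 30},
  {"tx": 0, "ty": 0, "tz": 0, "ax": 0, "ay": 0, "az": 0, "gripper": 30},
])

```text
clock: 2.48
position: [529.0, 302.2, 64.7]
ee_rot: [0.764, 0.646, -0.0, 0.0]
wrist_force: [-0.0, 0.1, 0.1]
opening: 32.2
gripper_force: 0.0
```

```bash
python3 -c "
from h import *
plan(529.4,302,63,-9.5,1);print(arm.state()['wrist_force'])"
```

```text
now [529.  302.2  64.7] total rows 1 open 32.2 t 2.4833
1 [-0.     0.001  0.006] [-0.     0.    -0.002]
[-0.03354141  0.07300938  0.08396025]
```

Call:
apply_moves([
  {"tx": 0, "ty": 0.001, "tz": 0, "ax": 0, "ay": 0, "az": 0, "gripper": 0},
  {"tx": 0, "ty": 0, "tz": 0, "ax": 0, "ay": 0, "az": 0, "gripper": 0},
  {"tx": 0, "ty": 0, "tz": 0, "ax": 0, "ay": 0, "az": 0, "gripper": 0},
  {"tx": 0, "ty": 0, "tz": 0, "ax": 0, "ay": 0, "az": 0, "gripper": 0},
  {"tx": 0, "ty": 0, "tz": 0, "ax": 0, "ay": 0, "az": 0, "gripper": 0},
])

```text
clock: 2.9
position: [530.2, 302.9, 65.5]
ee_rot: [0.764, 0.646, 0.001, 0.0]
wrist_force: [0.4, -1.3, 6.4]
opening: 9.9
gripper_force: 30.0
```

Call:
apply_moves([
  {"tx": 0, "ty": 0, "tz": -0.03, "ax": 0, "ay": 0, "az": 0, "gripper": 0},
  {"tx": 0, "ty": 0, "tz": -0.06, "ax": 0, "ay": 0, "az": 0, "gripper": 0},
  {"tx": 0, "ty": 0, "tz": -0.09, "ax": 0, "ay": 0, "az": 0, "gripper": 0},
  {"tx": 0, "ty": 0, "tz": -0.09, "ax": 0, "ay": 0, "az": 0, "gripper": 0},
  {"tx": 0, "ty": 0, "tz": -0.08, "ax": 0, "ay": 0, "az": 0, "gripper": 0},
])

```text
clock: 3.32
position: [528.9, 302.1, 170.7]
ee_rot: [0.764, 0.646, 0.0, -0.0]
wrist_force: [1.2, -0.1, -1.0]
opening: 9.8
gripper_force: 30.0
```

```bash
python3 -c "
from h import *
s=arm.state();print(s['wrist_force'],s['gripper_force'])
plan(543,190,170,14)"
```

```text
[ 1.20217688 -0.13499278 -1.00692468] 29.996362924575806
now [528.9 302.1 170.7] total rows 4 open 9.8 t 3.3167
1 [-0.09   0.027  0.001] [-0.    -0.    -0.131]
2 [-0.092  0.018  0.001] [-0.    -0.    -0.131]
3 [-0.094  0.008  0.001] [-0.    -0.    -0.131]
4 [-0.094 -0.002  0.001] [-0.    -0.    -0.131]
```

```bash
python3 -c "
from h import *
plan(540,10,172,15)"
```

```text
now [528.9 302.1 170.7] total rows 9 open 9.8 t 3.3167
1 [-0.106  0.022 -0.001] [-0.    -0.    -0.061]
2 [-0.107  0.017 -0.001] [-0.    -0.    -0.061]
3 [-0.108  0.012 -0.001] [-0.    -0.    -0.061]
4 [-0.108  0.007 -0.001] [-0.    -0.    -0.061]
5 [-0.108  0.002 -0.   ] [-0.    -0.    -0.061]
6 [-0.108 -0.004 -0.   ] [-0.    -0.    -0.061]
7 [-0.108 -0.009 -0.   ] [-0.    -0.    -0.061]
8 [-0.107 -0.014 -0.   ] [-0.    -0.    -0.061]
9 [-0.107 -0.019 -0.   ] [-0.    -0.    -0.061]
```

Call:
apply_moves([
  {"tx": -0.106, "ty": 0.022, "tz": -0.001, "ax": 0, "ay": 0, "az": -0.061, "gripper": 0},
  {"tx": -0.107, "ty": 0.017, "tz": -0.001, "ax": 0, "ay": 0, "az": -0.061, "gripper": 0},
  {"tx": -0.108, "ty": 0.012, "tz": -0.001, "ax": 0, "ay": 0, "az": -0.061, "gripper": 0},
  {"tx": -0.108, "ty": 0.007, "tz": -0.001, "ax": 0, "ay": 0, "az": -0.061, "gripper": 0},
  {"tx": -0.108, "ty": 0.002, "tz": 0, "ax": 0, "ay": 0, "az": -0.061, "gripper": 0},
])

```text
clock: 3.73
position: [535.2, 138.4, 170.7]
ee_rot: [0.68, 0.733, 0.0, 0.0]
wrist_force: [0.8, -0.3, -0.9]
opening: 9.5
gripper_force: 30.0
```

Call:
apply_moves([
  {"tx": -0.108, "ty": -0.004, "tz": 0, "ax": 0, "ay": 0, "az": -0.061, "gripper": 0},
  {"tx": -0.108, "ty": -0.009, "tz": 0, "ax": 0, "ay": 0, "az": -0.061, "gripper": 0},
  {"tx": -0.107, "ty": -0.014, "tz": 0, "ax": 0, "ay": 0, "az": -0.061, "gripper": 0},
  {"tx": -0.107, "ty": -0.019, "tz": 0, "ax": 0, "ay": 0, "az": -0.061, "gripper": 0},
  {"tx": 0, "ty": 0, "tz": 0, "ax": 0, "ay": 0, "az": 0, "gripper": 0},
])

```text
clock: 4.15
position: [540.2, 0.9, 170.6]
ee_rot: [0.611, 0.792, -0.002, 0.001]
wrist_force: [-0.1, -0.2, -0.2]
opening: 9.4
gripper_force: 30.0
```

Call:
apply_moves([
  {"tx": 0, "ty": 0, "tz": 0, "ax": 0, "ay": 0, "az": 0, "gripper": 0},
  {"tx": 0, "ty": 0, "tz": 0, "ax": 0, "ay": 0, "az": 0, "gripper": 0},
  {"tx": 0, "ty": 0, "tz": 0, "ax": 0, "ay": 0, "az": 0, "gripper": 0},
])

```text
clock: 4.4
position: [540.4, 11.7, 170.2]
ee_rot: [0.607, 0.795, 0.0, -0.0]
wrist_force: [-0.8, 0.6, -1.6]
opening: 9.8
gripper_force: 30.0
```

```bash
cat > rk.py <<'E'
from h import *
import sys
s=arm.state();w=snap('wrist');im=w['color']
print(s['position'],Ro.from_quat(s['ee_rot']).as_matrix().round(3)[1,0])
# rectify onto plane z=46: x 470..620 (down image = -x), y 130..-30
K=np.array(w['mtx']);M=np.array(w['mount']);Rw=Ro.from_quat(s['ee_rot']).as_matrix()
k=5;X,Y=np.meshgrid(np.arange(470,630,1/k),np.arange(-20,120,1/k))
P=np.stack([X,Y,np.full_like(X,46)],-1)
C=((P-s['position'])@Rw-M[:3,3])@M[:3,:3]
r=np.hypot(C[...,0],C[...,1]);th=np.arctan2(r,C[...,2])
u=(K[0,0]*th*C[...,0]/r+K[0,2]).astype(np.float32);v=(K[1,1]*th*C[...,1]/r+K[1,2]).astype(np.float32)
o=cv2.remap(im,u,v,1)[::-1]
cv2.imwrite('pics/%s.png'%sys.argv[1],o[:600][:,:,::-1]);print(o.shape)
E
python3 rk.py r1
```

```text
[540.38094305  11.66294063 170.19196386] 0.965
(700, 800, 3)
```

View pics/r1.png

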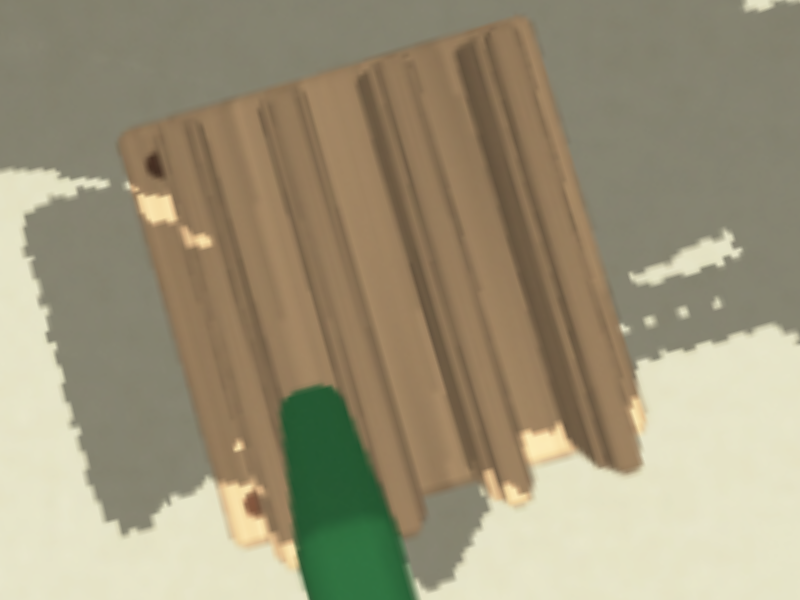

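The rectified rack view at 5 px/mm shows four fins, with tops near columns 190, 285, 390 and 510 at the upper end, tilted about 15°. The middle slot lies between fins 2 and 3, at about column 335 in row 100. I'll get the fin edges numerically.

```bash
cat > pr.py <<'E'
import cv2,numpy as np
g=cv2.imread('pics/r1.png').astype(np.float32).mean(2)
best=None
for a in np.arange(11,19.1,.5):
    # x shift along slot: col = c0 + tan(a)*row
    M=np.float32([[1,-np.tan(np.radians(a)),0],[0,1,0]])
    s=cv2.warpAffine(g,M,(800,600))[140:340]
    p=s.mean(0);print(a,round(np.abs(np.diff(p))[80:500].__pow__(2).sum(),1),end='; ')
    q=np.abs(np.diff(p))[80:500].__pow__(2).sum()
    if best is None or q>best[0]:best=(q,a,p)
print();_,a,p=best;d=np.diff(cv2.GaussianBlur(p[None],(0,0),1.5)[0])
print(a)
for c in range(60,520):
    if abs(d[c])>.5 and abs(d[c])==abs(d[c-5:c+6]).max():print(c,round(float(d[c]),2),end=' | ')
print();print(p[60:520:5].astype(int))
E
python3 pr.py
```

```text
11.0 322.0; 11.5 357.3; 12.0 407.9; 12.5 484.3; 13.0 582.0; 13.5 707.3; 14.0 866.6; 14.5 1045.7; 15.0 1208.7; 15.5 1339.1; 16.0 1409.2; 16.5 1388.1; 17.0 1295.9; 17.5 1138.6; 18.0 958.3; 18.5 800.3; 19.0 663.8; 
16.0
81 2.4 | 98 -1.02 | 109 -0.82 | 127 1.22 | 146 -2.64 | 167 3.97 | 196 1.24 | 209 -0.68 | 225 -4.37 | 245 1.33 | 266 -2.05 | 279 3.62 | 332 -5.8 | 345 3.71 | 361 2.95 | 387 -2.18 | 396 2.92 | 438 -4.77 | 462 3.61 | 472 -3.74 | 480 3.65 | 512 2.71 | 
[125 125 126 122 120 132 135 131 126 124 121 118 118 118 125 127 126 118
 105 108 104  98 118 124 123 121 119 123 129 132 130 128 128 116 101 112
 111 114 120 121 122 117 109 107 121 132 130 129 129 128 128 128 127 126
 118  89  88  96 113 107 100 115 121 122 122 117 106 112 126 126 124 122
 121 121 120 117  94  83  88  89  92 111 111  92 103 117 122 123 123 118
 115 129]
```

```bash
python3 -c "
from h import *
plan(549.2,60.4,122,16,3)"
```

```text
now [540.4  11.9 170.1] total rows 3 open 9.5 t 4.45
1 [0.049 0.024 0.053] [ 0.    -0.    -0.005]
2 [0.049 0.024 0.053] [ 0.    -0.    -0.005]
3 [0.049 0.024 0.053] [ 0.    -0.    -0.005]
```

Call:
apply_moves([
  {"tx": 0.049, "ty": 0.024, "tz": 0.053, "ax": 0, "ay": 0, "az": -0.005, "gripper": 0},
  {"tx": 0.049, "ty": 0.024, "tz": 0.053, "ax": 0, "ay": 0, "az": -0.005, "gripper": 0},
  {"tx": 0.049, "ty": 0.024, "tz": 0.053, "ax": 0, "ay": 0, "az": -0.005, "gripper": 0},
  {"tx": 0, "ty": 0, "tz": 0, "ax": 0, "ay": 0, "az": 0, "gripper": 0},
  {"tx": 0, "ty": 0, "tz": 0, "ax": 0, "ay": 0, "az": 0, "gripper": 0},
])

```text
clock: 4.87
position: [548.6, 60.7, 121.3]
ee_rot: [0.601, 0.799, -0.001, -0.001]
wrist_force: [0.2, -0.0, -0.8]
opening: 9.8
gripper_force: 30.0
```

```bash
python3 rk.py r2; python3 -c "
from h import *
c=snap('scene');cv2.imwrite('pics/s2.png',cv2.resize(c['color'][190:290,240:340],None,fx=6,fy=6,interpolation=2)[:,:,::-1])
plan(549.2,60.4,99,16,2)"
```

```text
[548.57424428  60.69292259 121.32726316] 0.961
(700, 800, 3)
now [549.8  58.3 122.7] total rows 2 open 9.8 t 4.9667
1 [ 0.004 -0.     0.04 ] [ 0.     0.    -0.002]
2 [ 0.004 -0.     0.04 ] [ 0.     0.    -0.002]
```

View pics/r2.png

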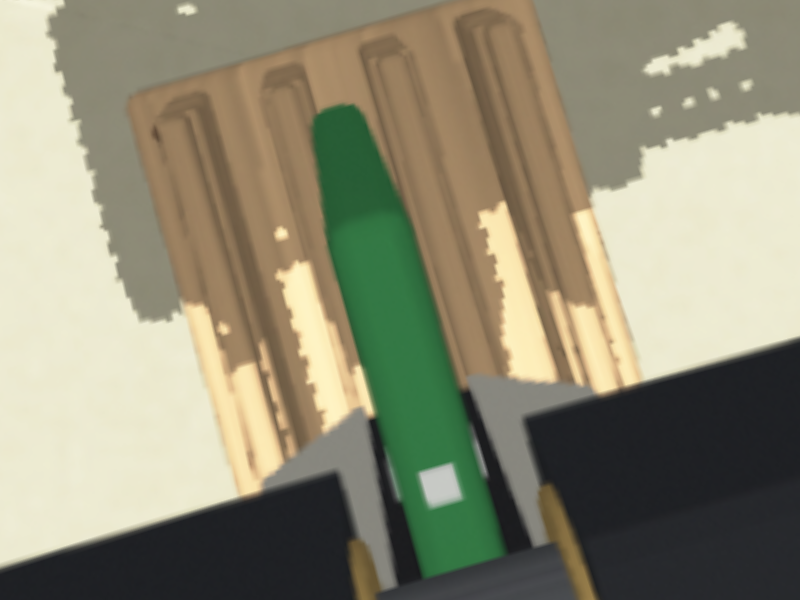

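The rectified view shows the plaque's lower end at about (337,105), between fin 2's right edge (about 305) and fin 3's left edge (about 362). It is centred over the middle slot, so I descend.

Call:
apply_moves([
  {"tx": 0.004, "ty": 0, "tz": 0.04, "ax": 0, "ay": 0, "az": -0.002, "gripper": 0},
  {"tx": 0.003, "ty": 0, "tz": 0.035, "ax": 0, "ay": 0, "az": -0.001, "gripper": 0},
  {"tx": 0, "ty": 0, "tz": 0, "ax": 0, "ay": 0, "az": 0, "gripper": 0},
  {"tx": 0, "ty": 0, "tz": 0, "ax": 0, "ay": 0, "az": 0, "gripper": 0},
])

```text
clock: 5.3
position: [548.4, 59.9, 98.9]
ee_rot: [0.602, 0.798, -0.001, -0.001]
wrist_force: [0.5, -0.1, 0.5]
opening: 10.2
gripper_force: 30.0
```

```bash
python3 -c "
from h import *
plan(549.2,60.4,67,16,3)"
```

```text
now [548.4  59.9  98.9] total rows 3 open 10.2 t 5.3
1 [0.    0.001 0.035] [-0.001 -0.    -0.001]
2 [0.    0.001 0.035] [-0.001 -0.    -0.001]
3 [0.    0.001 0.035] [-0.001 -0.    -0.001]
```

Call:
apply_moves([
  {"tx": 0, "ty": 0.001, "tz": 0.025, "ax": 0, "ay": 0, "az": -0.001, "gripper": 0},
  {"tx": 0, "ty": 0.001, "tz": 0.025, "ax": 0, "ay": 0, "az": -0.001, "gripper": 0},
  {"tx": 0, "ty": 0, "tz": 0, "ax": 0, "ay": 0, "az": 0, "gripper": 0},
])

```text
clock: 5.55
position: [549.6, 60.3, 83.5]
ee_rot: [0.602, 0.799, -0.0, -0.0]
wrist_force: [2.3, -0.1, -1.2]
opening: 9.9
gripper_force: 30.0
```

Bottom is at about 26 mm, already inside the narrow section with only 2 N. Continuing.

Call:
apply_moves([
  {"tx": 0, "ty": 0, "tz": 0.025, "ax": 0, "ay": 0, "az": 0, "gripper": 0},
  {"tx": 0, "ty": 0, "tz": 0.025, "ax": 0, "ay": 0, "az": 0, "gripper": 0},
  {"tx": 0, "ty": 0, "tz": 0.008, "ax": 0, "ay": 0, "az": 0, "gripper": 0},
  {"tx": 0, "ty": 0, "tz": 0, "ax": 0, "ay": 0, "az": 0, "gripper": 0},
])

```text
clock: 5.88
position: [549.6, 60.6, 66.6]
ee_rot: [0.601, 0.799, -0.0, -0.0]
wrist_force: [1.7, 0.5, -2.3]
opening: 10.0
gripper_force: 30.0
```

Call:
apply_moves([
  {"tx": 0, "ty": 0, "tz": 0.003, "ax": 0, "ay": 0, "az": 0, "gripper": 0},
  {"tx": 0, "ty": 0, "tz": 0, "ax": 0, "ay": 0, "az": 0, "gripper": 40},
  {"tx": 0, "ty": 0, "tz": 0, "ax": 0, "ay": 0, "az": 0, "gripper": 40},
  {"tx": 0, "ty": 0, "tz": 0, "ax": 0, "ay": 0, "az": 0, "gripper": 40},
  {"tx": 0, "ty": 0, "tz": 0, "ax": 0, "ay": 0, "az": 0, "gripper": 40},
])

```text
clock: 6.3
position: [549.5, 60.4, 66.7]
ee_rot: [0.602, 0.799, -0.0, -0.0]
wrist_force: [0.6, 0.5, -0.1]
opening: 32.0
gripper_force: 0.0
```

Call:
apply_moves([
  {"tx": 0, "ty": 0, "tz": -0.05, "ax": 0, "ay": 0, "az": 0, "gripper": 40},
  {"tx": 0, "ty": 0, "tz": -0.1, "ax": 0, "ay": 0, "az": 0, "gripper": 40},
  {"tx": 0, "ty": 0, "tz": -0.12, "ax": 0, "ay": 0, "az": 0, "gripper": 60},
  {"tx": 0, "ty": 0, "tz": -0.12, "ax": 0, "ay": 0, "az": 0, "gripper": 91},
  {"tx": 0, "ty": 0, "tz": -0.05, "ax": 0, "ay": 0, "az": 0, "gripper": 91},
])

```text
clock: 6.72
position: [552.0, 60.7, 203.6]
ee_rot: [0.602, 0.799, 0.002, 0.002]
wrist_force: [1.6, 0.4, 0.5]
opening: 55.8
gripper_force: 0.0
```

```bash
cat > tg.py <<'E'
from h import *
b=snap('top');h=cv2.cvtColor(b['color'],cv2.COLOR_RGB2HSV)
m=cv2.inRange(h,(0,90,0),(25,255,255));k=np.zeros_like(m);k[232:318,398:445]=m[232:318,398:445]
p=np.argwhere(k)[:,::-1];W=np.array([ray(b,u+0,v,24)[:2] for u,v in p])
# split blades by yaw ~10deg frame about bridge centre
xa=W@[np.cos(.17),np.sin(.17)];ya=W@[-np.sin(.17),np.cos(.17)]
f=(xa>xa.min()+40);q=W[f];yq=ya[f];xq=xa[f]
# sprung blade / fixed blade
for n,s in(('fixed',yq<np.median(yq)),('sprung',yq>np.median(yq))):
    l=cv2.fitLine(q[s].astype(np.float32),cv2.DIST_HUBER,0,.01,.01).ravel()
    print(n,s.sum(),'dir',np.degrees(np.arctan2(l[1],l[0]))%180,'pt',l[2:],'ext',q[s][xq[s].argmax()])
print('x range',xa.min(),xa.max())
E
python3 tg.py; python3 -c "
from h import *
plan(445,-262,200,-78)"
```

```text
fixed 232 dir 9.406604 pt [ 473.63196 -279.94846] ext [ 542.29447601 -267.23664199]
sprung 232 dir 17.111366 pt [ 466.16254 -239.58316] ext [ 534.72015682 -220.40751092]
x range 308.3628476852748 489.72298066845866
now [553.1  60.9 205.1] total rows 14 open 59.5 t 6.7667
1 [-0.067 -0.046  0.001] [ 0.001 -0.001  0.149]
2 [-0.072 -0.038  0.001] [ 0.001 -0.001  0.149]
3 [-0.076 -0.029  0.001] [ 0.001 -0.001  0.149]
4 [-0.079 -0.02   0.001] [ 0.001 -0.001  0.149]
5 [-0.08  -0.011  0.001] [ 0.001 -0.001  0.149]
6 [-0.081 -0.001  0.001] [ 0.001 -0.001  0.149]
7 [-0.081  0.008  0.001] [ 0.001 -0.001  0.149]
8 [-0.079  0.018  0.001] [ 0.001 -0.001  0.149]
9 [-0.077  0.027  0.001] [ 0.001 -0.001  0.149]
10 [-0.073  0.035  0.001] [ 0.001 -0.001  0.149]
11 [-0.068  0.044  0.001] [ 0.001 -0.001  0.149]
12 [-0.063  0.051  0.001] [ 0.001 -0.001  0.149]
13 [-0.056  0.058  0.001] [ 0.001 -0.001  0.149]
14 [-0.049  0.065  0.001] [ 0.001 -0.001  0.149]
```

```bash
python3 -c "
from h import *
plan(445,-262,190,-80.6,15)"
```

```text
now [553.1  60.9 205.1] total rows 15 open 59.5 t 6.7667
1 [-0.062 -0.043  0.003] [ 0.001 -0.001  0.143]
2 [-0.067 -0.036  0.003] [ 0.001 -0.001  0.143]
3 [-0.07  -0.028  0.003] [ 0.001 -0.001  0.143]
4 [-0.073 -0.02   0.003] [ 0.001 -0.001  0.143]
5 [-0.075 -0.012  0.003] [ 0.001 -0.001  0.143]
6 [-0.076 -0.003  0.003] [ 0.001 -0.001  0.143]
7 [-0.075  0.005  0.003] [ 0.001 -0.001  0.143]
8 [-0.074  0.014  0.003] [ 0.001 -0.001  0.143]
9 [-0.072  0.022  0.003] [ 0.001 -0.001  0.143]
10 [-0.069  0.03   0.003] [ 0.001 -0.001  0.143]
11 [-0.066  0.038  0.003] [ 0.001 -0.001  0.143]
12 [-0.061  0.045  0.003] [ 0.001 -0.001  0.143]
13 [-0.056  0.051  0.003] [ 0.001 -0.001  0.143]
14 [-0.049  0.057  0.003] [ 0.001 -0.001  0.143]
15 [-0.043  0.062  0.003] [ 0.001 -0.001  0.143]
```

Call:
apply_moves([
  {"tx": -0.062, "ty": -0.043, "tz": 0.003, "ax": 0.001, "ay": -0.001, "az": 0.143, "gripper": 91},
  {"tx": -0.067, "ty": -0.036, "tz": 0.003, "ax": 0.001, "ay": -0.001, "az": 0.143, "gripper": 91},
  {"tx": -0.07, "ty": -0.028, "tz": 0.003, "ax": 0, "ay": 0, "az": 0.143, "gripper": 91},
  {"tx": -0.073, "ty": -0.02, "tz": 0.003, "ax": 0, "ay": 0, "az": 0.143, "gripper": 91},
  {"tx": -0.075, "ty": -0.012, "tz": 0.003, "ax": 0, "ay": 0, "az": 0.143, "gripper": 91},
])

```text
clock: 7.18
position: [512.5, -48.0, 194.0]
ee_rot: [0.801, 0.599, -0.001, 0.0]
wrist_force: [-0.5, -0.4, 0.7]
opening: 89.7
gripper_force: 0.0
```

Call:
apply_moves([
  {"tx": -0.076, "ty": -0.003, "tz": 0.003, "ax": 0, "ay": 0, "az": 0.143, "gripper": 91},
  {"tx": -0.075, "ty": 0.005, "tz": 0.003, "ax": 0, "ay": 0, "az": 0.143, "gripper": 91},
  {"tx": -0.074, "ty": 0.014, "tz": 0.003, "ax": 0, "ay": 0, "az": 0.143, "gripper": 91},
  {"tx": -0.072, "ty": 0.022, "tz": 0.003, "ax": 0, "ay": 0, "az": 0.143, "gripper": 91},
  {"tx": -0.069, "ty": 0.03, "tz": 0.003, "ax": 0, "ay": 0, "az": 0.143, "gripper": 91},
])

```text
clock: 7.6
position: [476.7, -155.3, 189.8]
ee_rot: [0.936, 0.353, -0.001, 0.0]
wrist_force: [0.7, -0.6, -0.7]
opening: 91.3
gripper_force: 0.0
```

Call:
apply_moves([
  {"tx": -0.066, "ty": 0.038, "tz": 0.003, "ax": 0, "ay": 0, "az": 0.143, "gripper": 91},
  {"tx": -0.061, "ty": 0.045, "tz": 0.003, "ax": 0, "ay": 0, "az": 0.143, "gripper": 91},
  {"tx": -0.056, "ty": 0.051, "tz": 0.003, "ax": 0, "ay": 0, "az": 0.143, "gripper": 91},
  {"tx": -0.049, "ty": 0.057, "tz": 0.003, "ax": 0, "ay": 0, "az": 0.143, "gripper": 91},
  {"tx": -0.043, "ty": 0.062, "tz": 0.003, "ax": 0, "ay": 0, "az": 0.143, "gripper": 91},
])

```text
clock: 8.02
position: [440.7, -262.9, 185.5]
ee_rot: [0.997, 0.08, -0.001, 0.001]
wrist_force: [-0.7, 0.6, 0.2]
opening: 91.1
gripper_force: 0.0
```

Call:
apply_moves([
  {"tx": 0, "ty": 0, "tz": 0, "ax": 0, "ay": 0, "az": 0, "gripper": 91},
  {"tx": 0, "ty": 0, "tz": 0, "ax": 0, "ay": 0, "az": 0, "gripper": 91},
  {"tx": 0, "ty": 0, "tz": 0, "ax": 0, "ay": 0, "az": 0, "gripper": 91},
])

```text
clock: 8.27
position: [441.4, -261.2, 185.4]
ee_rot: [0.996, 0.084, -0.001, 0.0]
wrist_force: [-0.5, 1.1, 0.3]
opening: 90.8
gripper_force: 0.0
```

```bash
cat > wt.py <<'E'
from h import *
s=arm.state();w=snap('wrist','w3.png');print(s['position'],s['ee_rot'])
h=cv2.cvtColor(w['color'],cv2.COLOR_RGB2HSV);m=cv2.inRange(h,(0,100,40),(25,255,255));m[285:]=0
m=cv2.morphologyEx(m,cv2.MORPH_CLOSE,np.ones((3,3)))
for c in cv2.findContours(m,0,1)[0]:
    if cv2.contourArea(c)>150:
        k=np.zeros_like(m);cv2.drawContours(k,[c],-1,255,-1)
        W=np.array([wray(w,s,u,v,24)[:2] for v,u in np.argwhere(k)],np.float32)
        l=cv2.fitLine(W,cv2.DIST_HUBER,0,.01,.01).ravel();t=(W-l[2:])@l[:2]
        print(cv2.boundingRect(c),'dir',np.degrees(np.arctan2(l[1],l[0])),'ends',l[2:]+l[:2]*t.min(),l[2:]+l[:2]*t.max())
# stripes/plaque by top camera
b=snap('top');g=cv2.cvtColor(b['color'],cv2.COLOR_RGB2HSV)
m=cv2.inRange(g,(45,80,40),(85,255,255));m[:, :255]=0;m[:,330:]=0;m[:205]=0;m[265:]=0
p=np.argwhere(m)[:,::-1];W=np.array([ray(b,u,v,93)[:2] for u,v in p],np.float32);print('plaque',len(p),cv2.minAreaRect(W))
E
python3 wt.py; python3 tg.py
```

```text
[ 441.44238765 -261.22449976  185.43618561] [ 9.96486798e-01  8.37448290e-02 -8.27841518e-04  4.23125828e-04]
(97, 222, 22, 31) dir 9.238014 ends [379.9816   -55.018246] [410.6897  -50.02371]
(413, 214, 90, 71) dir 66.79408 ends [ 412.73077 -450.99637] [ 458.08395 -345.20963]
(292, 111, 66, 174) dir 3.4496977 ends [ 385.22668 -279.44833] [ 543.4454  -269.91068]
(619, 76, 21, 33) dir -29.024864 ends [ 630.7988 -557.2018] [ 668.89746 -578.34186]
(0, 27, 87, 107) dir -38.978886 ends [483.76337  93.83891] [597.2267      2.0273323]
plaque 274 ((543.8800659179688, 58.102638244628906), (18.966983795166016, 88.93562316894531), 16.71841812133789)
fixed 35 dir 114.14754 pt [ 532.15924 -260.33502] ext [ 542.29447601 -267.23664199]
sprung 35 dir 10.933908 pt [ 521.6696  -221.26604] ext [ 534.72015682 -220.40751092]
x range 366.05636286235415 489.72298066845866
```

View pics/w3.png

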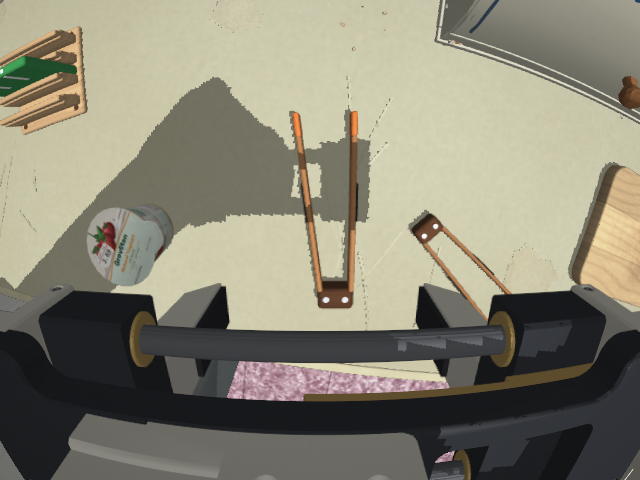

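The wrist view shows the tips at (296,113) and (354,113), the bridge at (335,296) and the plaque standing in the middle slot at left. Now I cast rays from these points.

```bash
python3 - <<'E'
from h import *
w=snap('wrist');s=arm.state()
P={n:wray(w,s,*uv,24)[:2] for n,uv in dict(ftip=(354,112),fmid=(354,200),frear=(351.5,282),stip=(295.5,112),smid=(309,200),riv1=(326,300),riv2=(346,300),rear=(336,308)).items()}
for n,p in P.items():print(n,p.round(1))
d=P['ftip']-P['frear'];a=np.arctan2(d[1],d[0]);print(np.degrees(a))
ex=np.array([np.cos(a),np.sin(a)]);ey=np.array([-ex[1],ex[0]])
for n,p in P.items():print(n,(p@ex).round(1),(p@ey).round(1))
o=(P['ftip']@ex-80)*ex+(P['fmid']@ey+14.5)*ey;print('origin',o,'grip',o+5.5*ey)
plan(*(o+5.5*ey),80,np.degrees(a)-90)
E
```

```text
ftip [ 543.  -271.1]
fmid [ 467.9 -284.6]
frear [ 392.2 -296.9]
stip [ 534.7 -222.4]
smid [ 461.3 -246. ]
riv1 [ 370.2 -276.6]
riv2 [ 373.2 -295.3]
rear [ 363.4 -287.5]
9.701359471719792
ftip 489.5 -358.7
fmid 413.2 -359.4
frear 336.5 -358.7
stip 489.6 -309.3
smid 413.3 -320.2
riv1 318.3 -335.1
riv2 318.1 -354.0
rear 309.7 -344.6
origin [ 461.80374197 -270.93326182] grip [ 460.87692175 -265.51191473]
now [ 441.9 -260.9  185.6] total rows 3 open 91.0 t 8.4667
1 [0.02  0.008 0.117] [ 0.     0.001 -0.   ]
2 [0.02  0.009 0.117] [ 0.     0.001 -0.   ]
3 [0.02  0.009 0.117] [ 0.     0.001 -0.   ]
```

Call:
apply_moves([
  {"tx": 0.02, "ty": 0.009, "tz": 0.117, "ax": 0, "ay": 0.001, "az": 0, "gripper": 70},
  {"tx": 0.02, "ty": 0.009, "tz": 0.117, "ax": 0, "ay": 0.001, "az": 0, "gripper": 70},
  {"tx": 0.02, "ty": 0.009, "tz": 0.117, "ax": 0, "ay": 0.001, "az": 0, "gripper": 70},
  {"tx": 0, "ty": 0, "tz": 0, "ax": 0, "ay": 0, "az": 0, "gripper": 70},
  {"tx": 0, "ty": 0, "tz": 0, "ax": 0, "ay": 0, "az": 0, "gripper": 70},
])

```text
clock: 8.88
position: [458.8, -265.9, 78.6]
ee_rot: [0.997, 0.084, -0.002, -0.0]
wrist_force: [0.1, 0.1, 0.5]
opening: 70.2
gripper_force: 0.0
```

```bash
python3 - <<'E'
from h import *
s=arm.state();w=snap('wrist','w4.png')
h=cv2.cvtColor(w['color'],cv2.COLOR_RGB2HSV);m=cv2.inRange(h,(3,150,120),(16,255,255));m[285:]=0
for c in cv2.findContours(m,0,1)[0]:
    if cv2.contourArea(c)>60:
        x,y,W,H=cv2.boundingRect(c);mm=cv2.moments(c);u=mm['m10']/mm['m00']
        print((x,y,W,H),wray(w,s,u,y+2,24)[:2])
plan(461.5,-265.5,4.5,-80.3,3)
E
```

```text
(265, 128, 15, 37) [ 533.2136527  -224.33013681]
(353, 126, 9, 37) [ 542.05409385 -271.45554982]
now [ 460.2 -267.    80.7] total rows 3 open 70.7 t 8.9333
1 [ 0.002 -0.002  0.085] [ 0.     0.    -0.001]
2 [ 0.002 -0.001  0.085] [ 0.     0.    -0.001]
3 [ 0.002 -0.001  0.085] [ 0.     0.    -0.001]
```

View pics/w4.png

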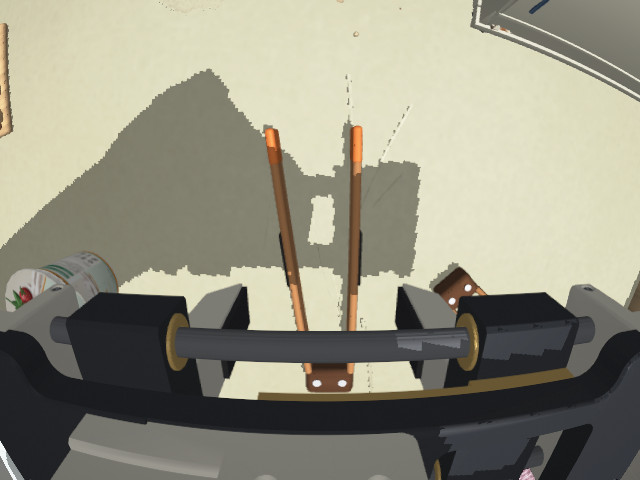

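The tongs lie centred between the fingers: tips at (272,130) and (357,128), black pads at rows 235-285. The small pair's bridge at (465,290) sits just outside the right finger by about 20 mm. I descend.

Call:
apply_moves([
  {"tx": 0.002, "ty": -0.001, "tz": 0.085, "ax": 0, "ay": 0, "az": -0.001, "gripper": 70},
  {"tx": 0.002, "ty": -0.001, "tz": 0.085, "ax": 0, "ay": 0, "az": -0.001, "gripper": 70},
  {"tx": 0.002, "ty": -0.001, "tz": 0.075, "ax": 0, "ay": 0, "az": 0, "gripper": 70},
  {"tx": 0, "ty": 0, "tz": 0, "ax": 0, "ay": 0, "az": 0, "gripper": 70},
  {"tx": 0, "ty": 0, "tz": 0, "ax": 0, "ay": 0, "az": 0, "gripper": 70},
])

```text
clock: 9.35
position: [462.8, -266.5, 8.6]
ee_rot: [0.996, 0.084, 0.001, 0.001]
wrist_force: [0.3, -0.1, 0.5]
opening: 70.0
gripper_force: 0.0
```

```bash
python3 -c "
from h import *
print(arm.state()['wrist_force']);plan(461.5,-265.5,4.5,-80.3,1)"
```

```text
[ 0.33868586 -0.06873992  0.53619051]
now [ 462.8 -266.5    8.6] total rows 1 open 70.0 t 9.35
1 [-0.004 -0.004  0.014] [ 0.003 -0.003 -0.002]
```

Call:
apply_moves([
  {"tx": -0.003, "ty": -0.003, "tz": 0.014, "ax": 0, "ay": 0, "az": 0, "gripper": 60},
  {"tx": 0, "ty": 0, "tz": 0, "ax": 0, "ay": 0, "az": 0, "gripper": 50},
  {"tx": 0, "ty": 0, "tz": 0, "ax": 0, "ay": 0, "az": 0, "gripper": 44},
  {"tx": 0, "ty": 0, "tz": 0, "ax": 0, "ay": 0, "az": 0, "gripper": 40},
  {"tx": 0, "ty": 0, "tz": 0, "ax": 0, "ay": 0, "az": 0, "gripper": 37},
])

```text
clock: 9.77
position: [462.3, -266.2, 3.9]
ee_rot: [0.996, 0.084, 0.002, 0.002]
wrist_force: [0.8, -1.6, 5.9]
opening: 41.4
gripper_force: 8.4
```

Call:
apply_moves([
  {"tx": 0, "ty": 0, "tz": 0, "ax": 0, "ay": 0, "az": 0, "gripper": 37},
  {"tx": 0, "ty": 0, "tz": 0, "ax": 0, "ay": 0, "az": 0, "gripper": 37},
  {"tx": 0, "ty": 0, "tz": 0, "ax": 0, "ay": 0, "az": 0, "gripper": 37},
  {"tx": 0, "ty": 0, "tz": 0, "ax": 0, "ay": 0, "az": 0, "gripper": 37},
])

```text
clock: 10.1
position: [462.5, -266.5, 3.9]
ee_rot: [0.996, 0.084, 0.002, 0.002]
wrist_force: [-0.6, -0.6, 6.7]
opening: 37.1
gripper_force: 9.9
```

```bash
cat > gap.py <<'E'
from h import *
s=arm.state();w=snap('wrist','w5.png');print(s['position'],s['opening'],s['gripper_force'],s['wrist_force'])
z=s['position'][2]+18.8+float(__import__('sys').argv[1])
h=cv2.cvtColor(w['color'],cv2.COLOR_RGB2HSV);m=cv2.inRange(h,(3,150,110),(16,255,255));m[285:]=0
R=Ro.from_quat(s['ee_rot'])
for c in cv2.findContours(m,0,1)[0]:
    if cv2.contourArea(c)>60:
        x,y,W,H=cv2.boundingRect(c);T=[]
        for r in (y+8,y+16,y+24):
            q=np.where(m[r,x:x+W])[0]
            T.append([R.inv().apply(wray(w,s,x+q.min()-.5,r,z)-s['position'])[:2].round(1),R.inv().apply(wray(w,s,x+q.max()+.5,r,z)-s['position'])[:2].round(1)])
        print((x,y,W,H),*T,'end',wray(w,s,x+W/2,y,z).round(1))
E
python3 gap.py 1
```

```text
[ 462.49191118 -266.46270646    3.92171348] 37.07572184654495 9.862682819366455 [-0.61722506 -0.63573923  6.67658831]
(271, 131, 20, 56) [array([ 75.3, -19.3]), array([ 75.2, -12.6])] [array([ 72.3, -19. ]), array([ 72.2, -12.3])] [array([ 69.3, -19.1]), array([ 69.2, -12.3])] end [ 537.  -238.2   23.7]
(346, 129, 18, 56) [array([75.8,  8.3]), array([75.9, 14.6])] [array([72.9,  8.3]), array([72.9, 14.6])] [array([69.9,  8.3]), array([70., 15.])] end [ 542.1 -264.9   23.7]
```

Call:
apply_moves([
  {"tx": 0, "ty": 0, "tz": -0.03, "ax": 0, "ay": 0, "az": 0, "gripper": 37},
  {"tx": 0, "ty": 0, "tz": -0.07, "ax": 0, "ay": 0, "az": 0, "gripper": 37},
  {"tx": 0, "ty": 0, "tz": -0.1, "ax": 0, "ay": 0, "az": 0, "gripper": 37},
  {"tx": 0, "ty": 0, "tz": -0.1, "ax": 0, "ay": 0, "az": 0, "gripper": 37},
  {"tx": 0, "ty": 0, "tz": -0.08, "ax": 0, "ay": 0, "az": 0, "gripper": 37},
])

```text
clock: 10.57
position: [460.7, -265.3, 118.7]
ee_rot: [0.997, 0.083, 0.0, 0.001]
wrist_force: [0.0, -0.5, -0.4]
opening: 37.2
gripper_force: 7.4
```

Call:
apply_moves([
  {"tx": 0, "ty": 0, "tz": -0.08, "ax": 0, "ay": 0, "az": 0, "gripper": 37},
  {"tx": 0, "ty": 0, "tz": -0.05, "ax": 0, "ay": 0, "az": 0, "gripper": 37},
  {"tx": 0, "ty": 0, "tz": 0, "ax": 0, "ay": 0, "az": 0, "gripper": 37},
  {"tx": 0, "ty": 0, "tz": 0, "ax": 0, "ay": 0, "az": 0, "gripper": 37},
])

```text
clock: 10.9
position: [461.2, -265.1, 156.4]
ee_rot: [0.996, 0.084, 0.001, 0.001]
wrist_force: [-0.4, -0.4, -2.2]
opening: 36.9
gripper_force: 7.4
```

```bash
python3 gap.py 1
```

```text
[ 461.21835181 -265.09532637  156.41340061] 36.941309272438126 7.387506142258644 [-0.35883061 -0.35887186 -2.21690012]
(272, 131, 20, 56) [array([ 75.3, -18.9]), array([ 75.2, -12.3])] [array([ 72.3, -19. ]), array([ 72.2, -12.3])] [array([ 69.3, -19. ]), array([ 69.2, -12. ])] end [ 535.8 -237.2  176.2]
(347, 129, 18, 57) [array([75.8,  9.4]), array([75.9, 14.9])] [array([72.9,  9.4]), array([73. , 15.3])] [array([69.9,  9.4]), array([70. , 15.4])] end [ 541.  -263.9  176.2]
```

View pics/w5.png

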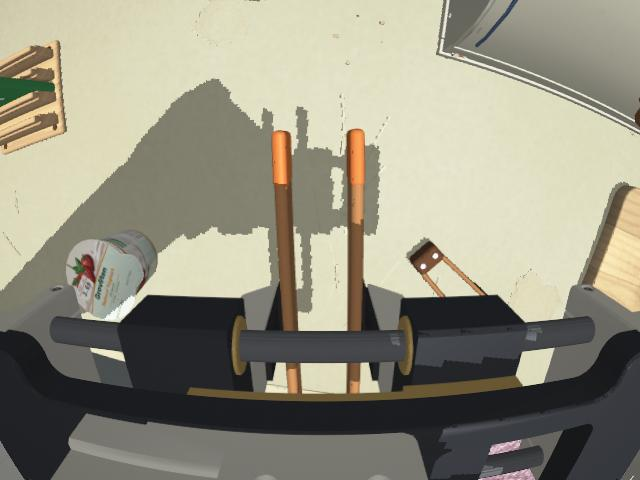

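The tongs hang level in the fingers with the blades parallel (tips at (281,131) and (356,129)). The opening is 36.9 mm, so the gap is about 24 mm. Next I carry them to the plaque.

```bash
python3 -c "
from h import *
plan(475,37.3,150,-74,13)"
```

```text
now [ 460.5 -264.7  155.3] total rows 13 open 36.7 t 10.95
1 [ 0.017 -0.076  0.001] [ 0.    -0.    -0.011]
2 [ 0.017 -0.076  0.001] [ 0.    -0.    -0.011]
3 [ 0.018 -0.075  0.001] [ 0.    -0.    -0.011]
4 [ 0.019 -0.075  0.001] [ 0.    -0.    -0.011]
5 [ 0.019 -0.075  0.001] [ 0.    -0.    -0.011]
6 [ 0.02  -0.075  0.001] [ 0.    -0.    -0.011]
7 [ 0.02  -0.075  0.001] [ 0.    -0.    -0.011]
8 [ 0.021 -0.075  0.001] [ 0.    -0.    -0.011]
9 [ 0.022 -0.074  0.001] [ 0.    -0.    -0.011]
10 [ 0.022 -0.074  0.001] [ 0.    -0.    -0.011]
11 [ 0.023 -0.074  0.001] [ 0.    -0.    -0.011]
12 [ 0.024 -0.074  0.001] [ 0.    -0.    -0.011]
13 [ 0.024 -0.074  0.001] [ 0.    -0.    -0.011]
```

Call:
apply_moves([
  {"tx": 0.008, "ty": -0.038, "tz": 0, "ax": 0, "ay": 0, "az": -0.006, "gripper": 37},
  {"tx": 0.017, "ty": -0.076, "tz": 0, "ax": 0, "ay": 0, "az": -0.011, "gripper": 37},
  {"tx": 0.018, "ty": -0.075, "tz": 0, "ax": 0, "ay": 0, "az": -0.011, "gripper": 37},
  {"tx": 0.019, "ty": -0.075, "tz": 0, "ax": 0, "ay": 0, "az": -0.011, "gripper": 37},
  {"tx": 0.019, "ty": -0.075, "tz": 0, "ax": 0, "ay": 0, "az": -0.011, "gripper": 37},
])

```text
clock: 11.37
position: [464.9, -158.5, 153.9]
ee_rot: [0.995, 0.104, -0.001, 0.0]
wrist_force: [1.0, 0.6, -1.3]
opening: 37.2
gripper_force: 7.4
```

Call:
apply_moves([
  {"tx": 0.02, "ty": -0.075, "tz": 0, "ax": 0, "ay": 0, "az": -0.011, "gripper": 37},
  {"tx": 0.02, "ty": -0.075, "tz": 0, "ax": 0, "ay": 0, "az": -0.011, "gripper": 37},
  {"tx": 0.021, "ty": -0.075, "tz": 0, "ax": 0, "ay": 0, "az": -0.011, "gripper": 37},
  {"tx": 0.022, "ty": -0.074, "tz": 0, "ax": 0, "ay": 0, "az": -0.011, "gripper": 37},
  {"tx": 0.022, "ty": -0.074, "tz": 0, "ax": 0, "ay": 0, "az": -0.011, "gripper": 37},
])

```text
clock: 11.78
position: [470.5, -42.6, 153.9]
ee_rot: [0.992, 0.125, -0.001, 0.001]
wrist_force: [1.1, -0.1, -0.1]
opening: 37.2
gripper_force: 7.4
```

Call:
apply_moves([
  {"tx": 0.023, "ty": -0.074, "tz": 0, "ax": 0, "ay": 0, "az": -0.011, "gripper": 37},
  {"tx": 0.024, "ty": -0.074, "tz": 0, "ax": 0, "ay": 0, "az": -0.011, "gripper": 37},
  {"tx": 0.024, "ty": -0.074, "tz": 0, "ax": 0, "ay": 0, "az": -0.011, "gripper": 37},
  {"tx": 0.012, "ty": -0.037, "tz": 0, "ax": 0, "ay": 0, "az": -0.005, "gripper": 37},
  {"tx": 0, "ty": 0, "tz": 0, "ax": 0, "ay": 0, "az": 0, "gripper": 37},
])

```text
clock: 12.2
position: [474.9, 40.4, 154.1]
ee_rot: [0.99, 0.142, -0.001, 0.0]
wrist_force: [0.0, 0.0, 0.0]
opening: 37.1
gripper_force: 7.4
```

```bash
python3 -c "
from h import *
plan(475,37.3,118,-74,3)"
```

```text
now [474.9  40.4 154.1] total rows 3 open 37.1 t 12.2
1 [-0.001  0.003  0.04 ] [0.    0.001 0.003]
2 [-0.001  0.003  0.04 ] [0.    0.001 0.003]
3 [-0.001  0.003  0.04 ] [0.    0.001 0.003]
```

Call:
apply_moves([
  {"tx": -0.001, "ty": 0.003, "tz": 0.035, "ax": 0, "ay": 0.001, "az": 0.003, "gripper": 37},
  {"tx": -0.001, "ty": 0.003, "tz": 0.035, "ax": 0, "ay": 0.001, "az": 0.003, "gripper": 37},
  {"tx": 0, "ty": 0.002, "tz": 0.03, "ax": 0, "ay": 0.001, "az": 0.003, "gripper": 37},
  {"tx": 0, "ty": 0, "tz": 0, "ax": 0, "ay": 0, "az": 0, "gripper": 37},
  {"tx": 0, "ty": 0, "tz": 0, "ax": 0, "ay": 0, "az": 0, "gripper": 37},
])

```text
clock: 12.62
position: [475.4, 33.3, 124.5]
ee_rot: [0.991, 0.135, 0.0, 0.001]
wrist_force: [0.2, -0.3, -0.2]
opening: 37.0
gripper_force: 7.4
```

Call:
apply_moves([
  {"tx": 0, "ty": 0, "tz": 0, "ax": 0, "ay": 0, "az": 0, "gripper": 37},
  {"tx": 0, "ty": 0, "tz": 0, "ax": 0, "ay": 0, "az": 0, "gripper": 37},
  {"tx": 0, "ty": 0, "tz": 0, "ax": 0, "ay": 0, "az": 0, "gripper": 37},
  {"tx": 0, "ty": 0, "tz": 0, "ax": 0, "ay": 0, "az": 0, "gripper": 37},
])

```text
clock: 12.95
position: [476.6, 34.4, 125.7]
ee_rot: [0.991, 0.136, 0.002, 0.001]
wrist_force: [-1.0, -0.0, -1.1]
opening: 36.8
gripper_force: 7.4
```

```bash
python3 gap.py 1; python3 - <<'E'
from h import *
s=arm.state();w=snap('wrist')
h=cv2.cvtColor(w['color'],cv2.COLOR_RGB2HSV);m=cv2.inRange(h,(45,80,30),(85,255,255))
for c in cv2.findContours(m,0,1)[0]:
    if cv2.contourArea(c)>300:
        W=np.array([wray(w,s,u,v,93)[:2] for u,v in c[:,0]],np.float32);print(cv2.boundingRect(c),cv2.minAreaRect(W))
# white stripes inside the plaque's hull
c=max(cv2.findContours(m,0,1)[0],key=cv2.contourArea)
cv2.imwrite('pics/w6.png',cv2.resize(w['color'][60:360,160:500],None,fx=2,fy=2)[:,:,::-1]); print(s['position'],s['qvel'].round(4).max())
E
```

```text
[476.59344586  34.35622917 125.67317616] 36.826748576352934 7.389505282044411 [-1.02780616 -0.04003257 -1.09666216]
(272, 131, 20, 57) [array([ 75.4, -19.1]), array([ 75.2, -12.4])] [array([ 72.4, -19.1]), array([ 72.2, -12. ])] [array([ 69.4, -19.2]), array([ 69.2, -12.1])] end [547.8  70.  145.5]
(347, 129, 18, 57) [array([75.9,  8.6]), array([76. , 14.8])] [array([72.9,  8.6]), array([73. , 14.9])] [array([69.9,  8.6]), array([70. , 15.3])] end [555.8  44.  145.5]
(575, 0, 43, 29) [array([144.8, 116.3]), array([147.7, 126.3])] [array([143. , 124.4]), array([147.6, 140.2])] [array([141.2, 132.9]), array([142.9, 138.7])] end [656.9 -46.3 145.5]
(231, 127, 172, 22) ((549.3390502929688, 58.14207458496094), (9.785969734191895, 88.06988525390625), 16.101415634155273)
[476.55527109  34.38859291 125.61771147] 0.0027
```

View pics/w6.png

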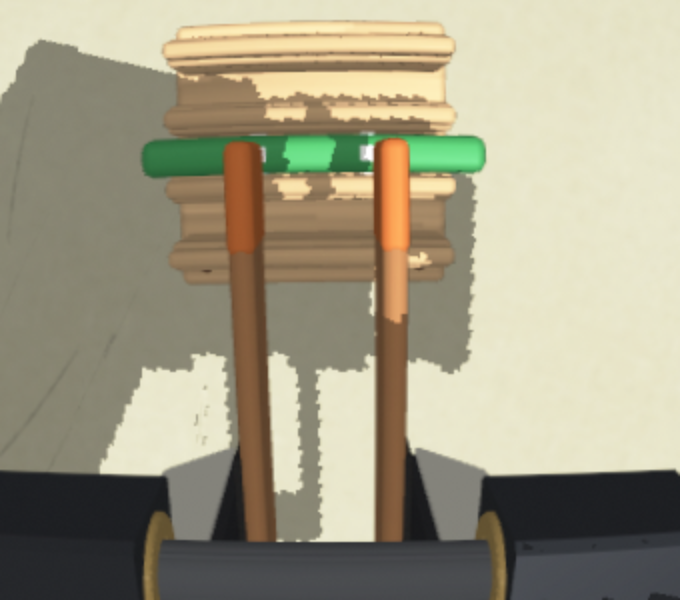

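The close view shows both tips over the white stripes at the plaque's top edge. The tip midpoint is (552, 57) against the plaque centre (549, 58), about 41 mm above the edge, with the gap at about 23-24 mm and the arm at rest. Handing in.

```bash
python3 -c "
from h import *
print(job.hand_in())"
```

```text
the job is handed in; nothing more can be done
None
```

I've handed in the job, but no verdict came back. By my last measurements the plaque stands free in the rack's middle slot, and the larger tongs are held steady over its stripes, about 41 mm above the top edge, with a tip gap of about 23–24 mm.

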